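# Park the thick press roller in a stained-glass studio

## Task

The thicker of the two steel rollers has just been oiled, so keep fingers and gripper off it: pick up the wooden paddle that stands on the bench by its upright grip, and with its flat blade gently roll the thick roller along its own lane until it drops into the dip at the walled end. Leave the thin roller where it lies, and stand the paddle back upright on the bench, off the track.

Things in the scene. Friction and masses are not known exactly. Their poses are not given: they have to be found in the camera images.
- track: Fixed wooden roller track, 192 x 300 mm (x, y). Origin: centre of underside, z up. Two lanes along y, centred on x = -45 and +45, 78 wide; walls 12 thick, tops 22 high. Level floors 8 above the bench from the open end, y = -150, to y = 90, then a dip 4 deeper to y = 140 and an end wall to 150, 36 high. A roller whose centre passes y = 90 drops into the dip and stays.
- roller: Thick plain steel roller, 44 mm diameter, 72 long, 0.3-0.55 kg. Origin: its centre; x: its axle, across the lane (y, z turn as it rolls). Starts at rest in either lane at track y -90 to -30, centre 30 above the bench; in the dip the centre is 26 above the bench at track y about 115. Rolls freely with hardly any resistance.
- thin_roller: Thin plain steel roller, 28 mm diameter, 72 long, starting in the other lane in the same range of y; leave it alone. Origin: its centre; x: its axle.
- paddle: Loose wooden paddle standing on the bench off the track's open end, 0.2 kg, 120 mm tall. Origin: underside, below the blade's middle; z up. Blade 56 wide (x), 12 thick, 70 high; its flat face at y = +6 pushes. Heel 50 wide, 12 high, back to y = -42. Dark grip post at x = y = 0, 24 (x) x 16 (y), 70 to 120 high. A low wooden block without a grip, nearby, is not it.
Mind the look-alikes: they are no part of the job. Leave any pink or red look-alike of the roller alone.

How it is judged (in metres and radians):
On the way, in this order (a step that is already met when the one before it is completed fails the run):
1. the held paddle is in the lane, up to the thick roller, which is still near its starting place (horizontal distance between paddle and roller below 0.055 m and height (world z) of paddle above 0.006 m and distance of roller from where it was at the start of the episode below 0.05 m).
2. the thick roller lies in the dip at the walled end of its lane (y of roller in the frame of track above 0.1 m and z of roller in the frame of track below 0.0285 m), for 0.2 s.
At the end, for the whole second after the job is handed in: The thick roller rests down in the dip at the walled end of its lane (centre 100 to 130 mm along the track's y, less than 28.5 mm above the track's underside), and the paddle stands at rest on the bench, off the track, upright within 10 degrees (all of step 2 and y of roller in the frame of track below 0.13 m and z of roller in the frame of track above 0.02 m and x of roller in the frame of track between -0.09 and 0.09 m and linear speed of each of roller, paddle below 0.02 m/s and height (world z) of paddle below 0.0065 m and angle between paddle's own z axis and vertical below 0.17 rad); the robot touches nothing.
It fails at once if the fingers or the arm touch the thick roller (contact force between any of the fingers, the arm and roller above 0.3 N).
It fails at once if the thick roller is sent faster than 0.4 m/s (not gentle) (linear speed of roller above 0.4 m/s).
It fails at once if the thin roller is moved by more than 20 mm (distance of thin_roller from where it was at the start of the episode above 0.02 m).
It also fails if it takes over 54 s, if anything falls off the work surface, if the arm or the gripper's body presses on something with over 40 N, if the wrist force passes 120 N, or if a joint passes its speed limit or range.

## Robot

A 6-joint arm with a two-finger parallel gripper is mounted at the origin on the work surface. World frame = base frame: x ahead of the robot, y to its left, z up, the work surface at z = 0. Lengths are in mm, angles in rad, forces in N, time in s.
With the tool pointing down it reaches from about 400 to 925 mm from the base axis. Payload 3.4 kg.
Tool frame: the origin (TCP) lies at the centre of the arm's flange, where the gripper is bolted on; the fingertips stand 173 mm ahead of it and the grasp point (between the pads) lies 155 mm ahead of it; z points along the fingers, y is the direction in which the jaws open and shut (so a half turn about z gives the same grasp; the last joint's range is limited). The gripper opens to 85 mm and grips with 20 to 120 N. Pads are 22 mm wide; open, the fingers measure 114 mm over their backs; the gripper's body (76 mm by 85 mm) begins 54 mm behind the grasp point. The pads swing forward as they close: fully open they stand 13 mm farther back than shut.
Start: joints at [1.046, 0.307, 1.506, -0, 1.328, -0.073], TCP at [250.543, 517.553, 404.705] pointing down, gripper open.
Joint ranges: [-3.12, 3.12], [-1.05, 2.28], [0.14, 2.33], [-1.42, 4.57], [0.1, 2.73], [-2.68, 2.68]. Speed limits (rad/s): [2.57, 2.57, 3.14, 3.14, 3.14, 3.14].

## Interface

Orientations are given as a unit quaternion [x, y, z, w].
In Python, from plant import r gives the robot as it stands.
- The arm moves only by the tool step_arm, never from a script. Its argument "plan" is one flat list of numbers, 5 for each row, row after row: the shift along the tool's x, y, z in mm, then the turn about the tool's z in units of 6 degrees (1.0 is 6 degrees), then the closure, from 0 (fully open) to 1 (shut). A call has 1 to 8 rows; each row shifts and turns the commanded pose from where the row before left it, along the tool's axes as they then stand; what a row does not reach is not made up. A row lasts 1/12 s, in which the tool goes at most 41.7 mm and 7.16 degrees, less where a joint would pass 70% of its speed; a pose out of reach is approached as far as the arm can. A call is refused whole if a number of a shift passes 41.7 or a number of a turn 1, either way. A call with a gripper value outside its range is refused whole. The fingers move at their own pace and stop on an object; the grip force is fixed at half the most. Time passes only in rows, so rows that do not move let the fingers close. It gives the time, the measured TCP pose, the force and the opening at its end, in the units of the state.
- r.get_obs(): the state, without advancing time (a new reading comes with each control period).
- r.camera(name): name is "scene" or "top"; returns (picture, depth): 420x560x3 uint8, red, green, blue; 420x560 float32, mm along the optical axis (not along the pixel's ray), 0 where there is no reading.
- r.calibration(name): a dict with "fovy" (degrees; the focal length in pixels is half the picture's height over the tangent of half this angle, whatever the lens; pixels are square), "cx", "cy" (the principal point, pixels), "distortion" ([k1, k2, p1, p2, k3] as OpenCV has them; the pictures are not rectified), "rvec" (rotation vector, rad) and "tvec" (3), from world to camera coordinates, as OpenCV has them. Camera axes: x right, y down, z forward; pixel columns grow to the right and rows downward; lengths in mm; the calibration is good to about 2 mm. A picture is of the moment at which its call begins. calibration takes no time and is no camera call.
- r.sign_off(): hands the job in, once; it reports no verdict.
Trained networks look in the newest picture that a camera, given by its name, has taken for a name from the list of things; names that differ only in an ending like _2 or _b are one class to them, and where a whole thing is asked for, a point or a joint stands for the part that bears it (a point fixed in the world has none). Each returns a list of dicts, best first, with "score" (0 to 1); they miss things now and then, are a little off and sometimes report something else, mostly with a low value. They report only what shows in the picture. A call takes as long as a camera call. They do not tell look-alikes from the thing itself.
- r.search_frame(camera, query): "rect" ([left, top, width, height] as shares, 0 to 1, of the picture: columns of its width, rows of its height, round what is visible of it).
The state is a dict: "time_s": time; "joints": joint angles; "joint_vel": joint speeds; "effort": joint torques, N m; "position": TCP position; "ee_rot": TCP orientation; "contact_force": force on the tool from outside, world axes, zero at the start; "torque": the same for the moment, N m; "grip_width": opening from 0.0 (shut) to 1.0 (fully open).
Only numpy, scipy, OpenCV 4.12 (cv2) and the standard library are available. Lean on these libraries where they do the work, as an engineer would, in place of code of your own. Each camera call takes 0.05 s, during which the arm holds its last target. There are 200 camera calls.

## Working session

There is one attempt and no reset: what is moved stays moved. The work goes in short steps, Python scripts to look and compute and a tool call to move; the robot and the scene stay as the last step left them, time stands still between calls to the robot, and variables do not carry over. Pictures are saved under pics/ and viewed, about 8 in all and at most 12, crops included, and the job is handed in when it is done.

Besides the shell and the picture viewer there is one more tool, called after "Emit:" in YAML: its name, and indented under it one key for each argument. step_arm: Moves the arm, as the interface text tells. Its arguments: {"type":"object","properties":{"plan":{"type":"array","items":{"type":"number"}}},"required":["plan"]}

```bash
mkdir -p pics
cat > h.py <<'E'
import numpy as np, cv2
from plant import r
def cal(n):
    c=r.calibration(n); f=210/np.tan(np.radians(c["fovy"])/2)
    K=np.array([[f,0,c["cx"]],[0,f,c["cy"]],[0,0,1.]])
    R=cv2.Rodrigues(np.array(c["rvec"],float))[0]
    return K,np.array(c["distortion"],float),R,np.array(c["tvec"],float)
def cloud(n,d):
    K,D,R,t=cal(n); h,w=d.shape
    uv=np.stack(np.meshgrid(np.arange(w),np.arange(h)),-1).reshape(-1,1,2).astype(np.float64)
    p=cv2.undistortPoints(uv,K,D).reshape(h,w,2)
    c=np.dstack([p[...,0]*d,p[...,1]*d,d])
    return (c-t)@R   # world
def proj(n,P):
    K,D,R,t=cal(n)
    return cv2.projectPoints(np.array(P,float).reshape(-1,1,3),cv2.Rodrigues(R)[0],t,K,D)[0].reshape(-1,2)
def shot(n,name):
    im,d=r.camera(n); cv2.imwrite(f"pics/{name}.png",cv2.cvtColor(im,cv2.COLOR_RGB2BGR)); np.save(f"pics/{name}.npy",d)
    return im,d
E
ls
python3 - <<'E'
from h import *
for n in("top","scene"):
    im,d=shot(n,n+"0"); 
    for q in("track","roller","thin_roller","paddle"):
        for x in r.search_frame(n,q)[:4]:
            b=np.array(x["rect"])*[560,420,560,420]; print(n,q,round(x["score"],2),b.round())
o=r.get_obs(); print(o)
E
```

```text
h.py
pics
top track 0.9 [111. 162. 157. 112.]
top roller 0.97 [366. 297.  39.  19.]
top roller 0.96 [214.  99.  39.  36.]
top roller 0.71 [310. 299.  36.  25.]
top roller 0.59 [206. 227.  28.  36.]
top thin_roller 0.6 [204. 183.  20.  38.]
top paddle 0.69 [331. 232.  21.  34.]
scene track 0.94 [292. 186. 161. 108.]
scene track 0.68 [336. 224.  22.  31.]
scene roller 0.88 [333. 186.  28.  38.]
scene roller 0.85 [246. 143.  34.  25.]
scene roller 0.64 [194. 145.  31.  21.]
scene thin_roller 0.91 [335. 224.  26.  29.]
scene paddle 0.63 [220. 157.  28.  50.]
{'time_s': 0.5, 'joints': array([ 1.04651933e+00,  3.06822086e-01,  1.50644212e+00, -1.42557755e-06,
        1.32839000e+00, -7.34796938e-02]), 'joint_vel': array([-7.89411504e-04, -1.78253260e-03, -1.53843313e-03, -2.12248328e-04,
       -8.00709000e-05, -5.18801946e-04]), 'effort': array([-1.22564248e-03, -4.57043552e+01, -2.52074790e+01, -2.45602014e-04,
        2.61246176e-03,  1.57684553e-06]), 'position': array([250.52784556, 517.54854169, 404.67630747]), 'ee_rot': array([ 2.23494782e-01,  9.74705125e-01, -2.96146231e-05, -8.40045064e-06]), 'contact_force': array([0.32398269, 0.69958932, 0.24425214]), 'torque': array([0.00642573, 0.03671324, 0.03433086]), 'grip_width': 0.9971221236157093}
```

View pics/top0.png

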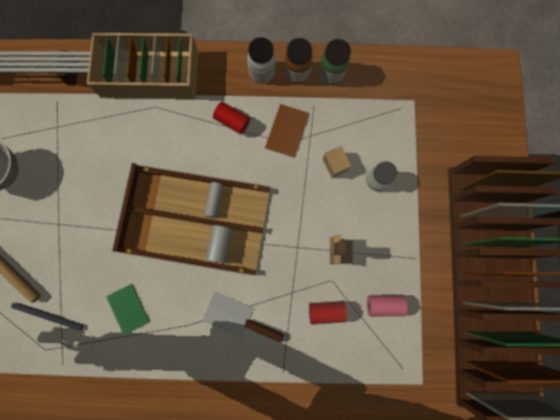

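View pics/scene0.png

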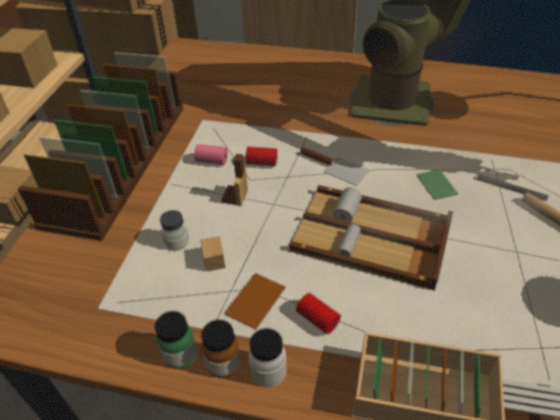

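Top view: the track's walled end is at the left (col ~122) and its open end at the right (col ~268). The thick roller is at (219,243) in the lower lane, and the thin one at (213,200). Possible paddles are the object with the dark grip at (341,250) and the plain block at (337,161), which has no grip. The red and pink cylinders at (232,118), (328,312) and (388,306) are look-alikes. I choose (341,250) as the paddle and will measure it and check a close crop.

Run:
```python
from h import *
d=np.load("pics/top0.npy"); W=cloud("top",d)
for u,v in [(219,243),(213,200),(341,250),(345,246),(337,161),(300,200),(250,220),(133,168),(268,189),(258,271),(117,253)]:
    print((u,v),W[v,u].round(1))
def blob(name,u0,u1,v0,v1,z0,z1):
    w=W[v0:v1,u0:u1].reshape(-1,3); w=w[(w[:,2]>z0)&(w[:,2]<z1)]
    rr=cv2.minAreaRect(w[:,:2].astype(np.float32)); print(name,len(w),w.mean(0).round(1),rr,cv2.boxPoints(rr).round(0).tolist())
blob("track",105,275,155,280,14,60)
blob("endwall",105,275,155,280,30,45)
blob("thick",200,240,222,268,36,60)
blob("thin",200,230,178,221,25,60)
blob("grip",325,360,230,270,100,135)
blob("blade",325,360,230,270,55,80)
blob("heel",325,360,230,270,8,18)
im=cv2.imread("pics/top0.png"); im2=cv2.imread("pics/scene0.png")
a=cv2.resize(im[205:295,290:380],(400,400),interpolation=3); b=cv2.resize(im2[140:220,200:280],(400,400),interpolation=3)
cv2.imwrite("pics/crop1.png",np.hstack([a,b]))
```

```text
(219, 243) [470.1 -65.1  48.5]
(213, 200) [561.1 -46.9  34.3]
(341, 250) [ 456.9 -300.3  120.3]
(345, 246) [ 464.5 -307.8  120. ]
(337, 161) [ 648.  -305.4   46.7]
(300, 200) [ 571.8 -232.    -0.9]
(250, 220) [ 524.1 -124.4    7.3]
(133, 168) [626.4 126.8  35.5]
(268, 189) [ 590.1 -161.6   20.9]
(258, 271) [ 4.159e+02 -1.443e+02 -3.000e-01]
(117, 253) [446.9 160.9  -0.7]
track 4298 [519.7   1.3  28.5] ((523.1918334960938, -2.876007080078125), (301.0464782714844, 190.8052520751953), 81.8311996459961) [[407.0, -138.0], [596.0, -165.0], [639.0, 133.0], [450.0, 160.0]]
endwall 1037 [531.5  35.6  35.8] ((526.7677001953125, 27.117210388183594), (239.78990173339844, 190.60501098632812), 81.49115753173828) [[415.0, -77.0], [603.0, -106.0], [639.0, 132.0], [450.0, 160.0]]
thick 696 [468.9 -64.3  47.6] ((469.3867492675781, -63.092308044433594), (41.703006744384766, 70.20336151123047), 81.9863510131836) [[432.0, -79.0], [501.0, -89.0], [507.0, -47.0], [438.0, -38.0]]
thin 428 [561.4 -47.2  32.7] ((561.902099609375, -46.26203155517578), (26.841354370117188, 72.0881576538086), 81.64036560058594) [[524.0, -54.0], [596.0, -65.0], [600.0, -38.0], [528.0, -28.0]]
grip 137 [ 462.7 -300.9  117.6] ((462.84381103515625, -302.22723388671875), (22.874845504760742, 16.406787872314453), 0.6095912456512451) [[451.0, -294.0], [451.0, -311.0], [474.0, -310.0], [474.0, -294.0]]
blade 114 [ 461.4 -300.5   69.7] ((463.3816223144531, -300.6461486816406), (54.21553421020508, 13.306069374084473), 0.3708360195159912) [[436.0, -294.0], [436.0, -307.0], [491.0, -307.0], [490.0, -294.0]]
heel 230 [ 460.5 -330.2   11.8] ((462.89801025390625, -319.66650390625), (47.3913459777832, 49.95989227294922), 89.95951080322266) [[438.0, -343.0], [488.0, -343.0], [488.0, -296.0], [438.0, -296.0]]
```

View pics/crop1.png

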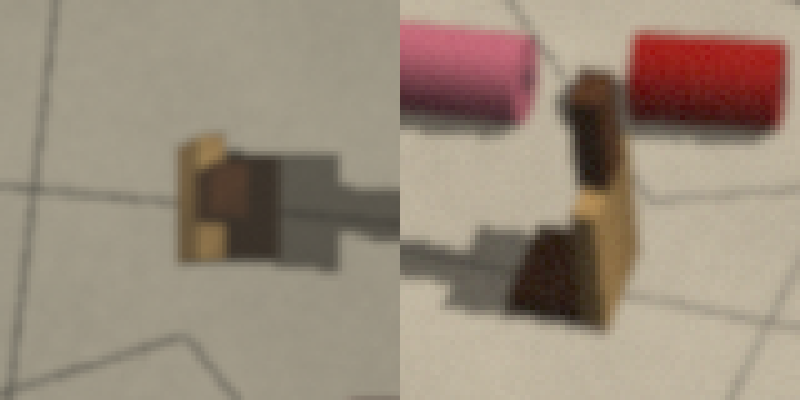

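The crop confirms it: a dark grip post on a light blade, with the heel toward -y, at (463,-301) with yaw ≈ 0. The track's yaw is -8.2°, its centre is (523,-3), and the thick roller is at track y ≈ -67. The measured sizes match those given. I'll take the grip with the jaws along y (the 16 mm faces).

Emit:
step_arm:
  plan: [0,0,0,-0.88,0,0,0,0,-0.88,0,0,0,0,-0.88,0,0,0,0,-0.88,0,0,0,0,-0.88,0,-35,-20,0,0,0,-35,-20,0,0,0,-35,-20,0,0,0]

```text
time_s: 1.17
position: [356.5, 458.4, 404.9]
ee_rot: [-0.006, 1.0, 0.0, 0.0]
contact_force: [0.9, 0.9, -0.5]
grip_width: 0.999
```

Emit:
step_arm:
  plan: [-12,-38,0,0,0,-12,-38,0,0,0,-12,-38,0,0,0,-12,-38,0,0,0,-12,-38,0,0,0,-12,-38,0,0,0,-12,-38,0,0,0,-12,-38,0,0,0]

```text
time_s: 1.83
position: [455.3, 153.7, 405.0]
ee_rot: [-0.005, 1.0, 0.0, 0.0]
contact_force: [1.2, -0.0, -0.0]
grip_width: 1.0
```

Emit:
step_arm:
  plan: [0,-40,0,0,0,0,-40,0,0,0,0,-40,0,0,0,0,-40,0,0,0,0,-40,0,0,0,0,-40,0,0,0,0,-40,0,0,0,0,-40,0,0,0]

```text
time_s: 2.5
position: [457.9, -166.4, 405.0]
ee_rot: [-0.005, 1.0, -0.0, 0.0]
contact_force: [0.9, 0.7, 0.8]
grip_width: 0.996
```

Emit:
step_arm:
  plan: [-1,-34,0,0,0,-1,-34,0,0,0,-1,-34,0,0,0,-1,-32,0,0,0,0,0,10,0,0,0,0,20,0,0,0,0,10,0,0,0,0,0,0,0]

```text
time_s: 3.17
position: [462.6, -297.5, 361.9]
ee_rot: [-0.005, 1.0, 0.002, -0.002]
contact_force: [0.1, 0.6, 0.6]
grip_width: 1.001
```

Run:
```python
from h import *
im,d=shot("scene","s1"); im2,d2=shot("top","t1")
W=cloud("scene",d); w=W[140:225,205:270].reshape(-1,3); 
for lo,hi in((85,118),(40,66)):
    s=w[(w[:,2]>lo)&(w[:,2]<hi)&(abs(w[:,0]-463)<60)&(abs(w[:,1]+300)<40)]; print(len(s),s.min(0).round(),s.max(0).round())
p=r.get_obs()["position"]; print(p, proj("scene",[p-[0,0,155],[463,-301,120]]))
cv2.imwrite("pics/crop2.png",cv2.resize(cv2.imread("pics/s1.png")[60:230,150:320],(600,600),interpolation=3))
```

```text
128 [ 450. -310.   85.] [ 478. -293.  118.]
125 [ 435. -309.   40.] [ 494. -295.   66.]
[ 463.61659795 -297.73479066  364.38772606] [[235.94352223 122.14476504]
 [238.14142504 156.73391791]]
```

View pics/crop2.png

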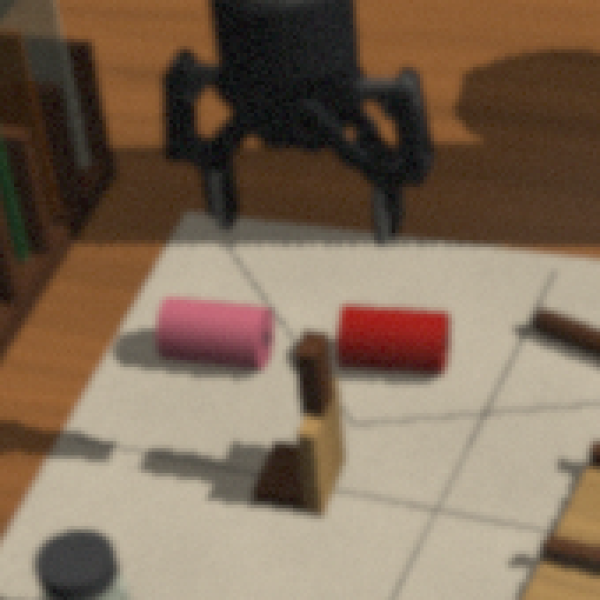

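The gripper hangs over the paddle, jaws straddling it along y, with the paddle upright at crop (315,420). Nothing stands close at grip height.

Emit:
step_arm:
  plan: [0,-3.5,15,0,0,0,0,25,0,0,0,0,25,0,0,0,0,20,0,0,0,0,15,0,0,0,0,8,0,0,0,0,4,0,0,0,0,0,0,0]

```text
time_s: 3.93
position: [464.1, -301.7, 252.8]
ee_rot: [-0.005, 1.0, -0.0, 0.0]
contact_force: [0.1, -0.8, 0.6]
grip_width: 0.996
```

Emit:
step_arm:
  plan: [0,0,0,0,0.5,0,0,0,0,0.7,0,0,0,0,0.8,0,0,0,0,1,0,0,0,0,1,0,0,0,0,1,0,0,0,0,1,0,0,0,0,1]

```text
time_s: 4.6
position: [463.8, -301.9, 253.1]
ee_rot: [-0.005, 1.0, -0.0, 0.0]
contact_force: [-0.8, 0.8, 3.9]
grip_width: 0.184
```

Emit:
step_arm:
  plan: [0,0,-3,0,1,0,0,-7,0,1,0,0,-6,0,1,10,0,0,0,1,14,0,0,0,1,5,0,0,0.73,1,0,0,0,0.73,1,0,0,0,0,1]

```text
time_s: 5.27
position: [432.7, -301.7, 268.4]
ee_rot: [0.073, 0.997, 0.0, -0.001]
contact_force: [0.6, 0.4, -2.3]
grip_width: 0.177
```

Run:
```python
from h import *
o=r.get_obs();p=o["position"];q=o["ee_rot"];print(p,q,o["contact_force"])
im,d=shot("scene","s2");W=cloud("scene",d);w=W.reshape(-1,3)
s=w[(w[:,2]>35)&(w[:,2]<72)&(abs(w[:,0]-434)<60)&(abs(w[:,1]+300)<40)]; print(len(s),s.min(0).round(),s.max(0).round())
cv2.imwrite("pics/crop3.png",cv2.resize(cv2.imread("pics/s2.png")[90:260,180:410],(800,591),interpolation=3))
```

```text
[ 432.6505547  -301.72083259  268.41765017] [ 7.27176217e-02  9.97351960e-01  4.89739305e-04 -9.87253195e-04] [ 0.6350999   0.42150363 -2.27470075]
201 [ 403. -311.   36.] [ 464. -291.   72.]
```

View pics/crop3.png

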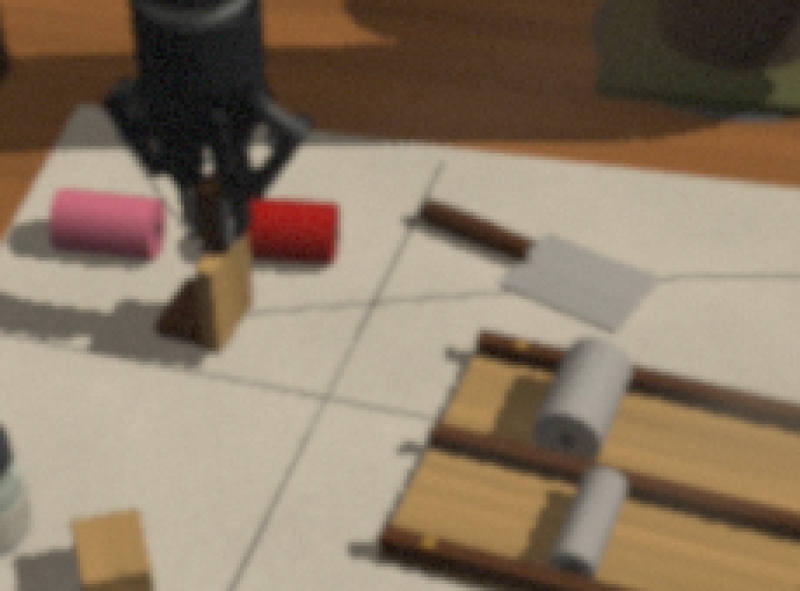

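The paddle is held upright just above the bench at crop (225,290), with its blade facing the lane. Both rollers are still in place: thick at (585,395), thin at (590,520). I'll enter the lane from the open end.

Emit:
step_arm:
  plan: [-1,10,0,0,1,-1,25,0,0,1,0,30,0,0,1,0,30,0,0,1,0,30,0,0,1,0,20,0,0,1,0,10,0,0,1,0,5,0,0,1]

```text
time_s: 5.98
position: [459.3, -142.3, 268.7]
ee_rot: [0.07, 0.998, 0.0, -0.0]
contact_force: [0.0, 0.4, -1.7]
grip_width: 0.18
```

```bash
cat > st.py <<'E'
from h import *
import sys
o=r.get_obs();p=o["position"]
c=np.array([523,-3.]);a=np.radians(81.83);ey=np.array([np.cos(a),np.sin(a)]);ex=np.array([ey[1],-ey[0]])
q=p[:2]-c;print("t",o["time_s"],"tcp track",(q@ex).round(1),(q@ey).round(1),"z",p[2].round(1),"toolang",(2*np.degrees(np.arctan2(o["ee_rot"][1],o["ee_rot"][0]))-90).round(2))
n=sys.argv[1];im,d=shot("scene",n);W=cloud("scene",d).reshape(-1,3)
T=np.c_[(W[:,:2]-c)@ex,(W[:,:2]-c)@ey,W[:,2]]
def rep(k,s):
    s=T[s]; print(k,len(s), np.percentile(s,[2,50,98],axis=0).round(1).tolist() if len(s) else "")
rgb=im.reshape(-1,3).astype(int);grey=(rgb.max(1)-rgb.min(1)<25)
x,y,z=T.T
rep("thick",grey&(x>-84)&(x<-8)&(z>36)&(z<56)&(abs(y)<145)&(rgb.max(1)>90))
rep("thin",grey&(x>8)&(x<84)&(z>24)&(z<42)&(abs(y)<145))
py=q@ey
rep("blade",(z>40)&(z<80)&(abs(x-q@ex)<45)&(abs(y-py)<18)&~grey)
E
python3 st.py s3; python3 -c "
import cv2;cv2.imwrite('pics/crop4.png',cv2.resize(cv2.imread('pics/s3.png')[110:290,250:450],(660,594),interpolation=3))"
```

```text
t 5.9833 tcp track -43.2 -146.9 z 268.7 toolang 82.01
thick 443 [[-79.5, -84.0, 37.1], [-43.1, -62.9, 48.3], [-9.5, -46.8, 53.0]]
thin 357 [[13.3, -49.3, 25.4], [51.5, -35.6, 32.8], [82.9, -24.6, 36.9]]
blade 165 [[-67.9, -151.8, 41.3], [-25.2, -141.8, 59.9], [-15.1, -140.5, 78.1]]
```

View pics/crop4.png

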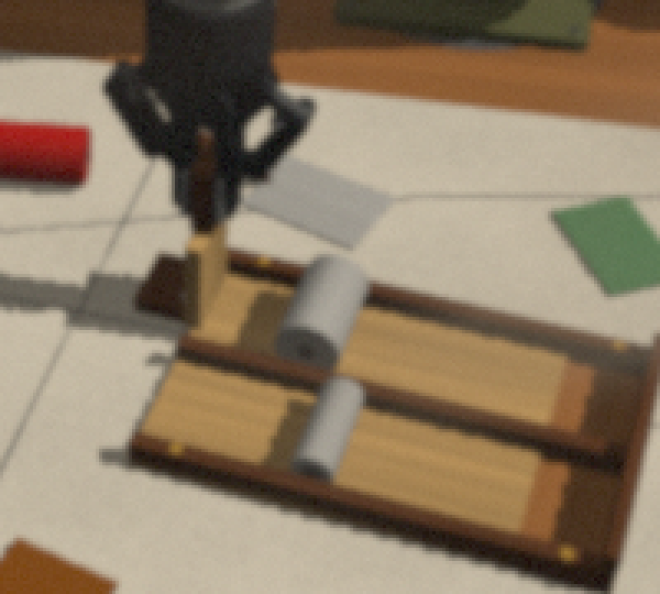

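The blade is inside the lane at the open end, crop (205,275), with clearance on both sides (track x about -71 to -15, lane -84 to -6). I'll close up slowly and start pushing.

Emit:
step_arm:
  plan: [1,8,0,0,1,1,10,0,0,1,0,10,0,0,1,0,6,0,0,1,0,4,0,0,1,0,3,0,0,1,0,3,0,0,1,0,3,0,0,1]

```text
time_s: 6.7
position: [464.3, -97.1, 268.7]
ee_rot: [0.071, 0.997, -0.0, 0.0]
contact_force: [0.1, 0.3, -1.5]
grip_width: 0.183
```

Emit:
step_arm:
  plan: [0,3,0,0,1,0,3,0,0,1,0,4,0,0,1,0,4,0,0,1,0,4,0,0,1,0,4,0,0,1,0,4,0,0,1,0,4,0,0,1]

```text
time_s: 7.37
position: [468.5, -67.1, 268.7]
ee_rot: [0.071, 0.997, -0.0, 0.0]
contact_force: [-0.4, 0.0, -1.8]
grip_width: 0.185
```

```bash
python3 st.py s4
```

```text
t 7.3667 tcp track -44.8 -71.2 z 268.7 toolang 81.82
thick 454 [[-78.4, -62.2, 37.1], [-42.7, -40.3, 48.2], [-9.2, -23.5, 53.0]]
thin 365 [[12.1, -49.2, 25.4], [50.4, -35.9, 32.8], [83.0, -24.8, 37.4]]
blade 151 [[-70.5, -76.9, 41.6], [-20.7, -66.3, 59.5], [-16.3, -65.1, 79.7]]
```

Emit:
step_arm:
  plan: [0,4,0,0,1,0,5,0,0,1,0,5,0,0,1,0,5,0,0,1,0,5,0,0,1,0,5,0,0,1,0,5,0,0,1,0,5,0,0,1]

```text
time_s: 8.08
position: [474.1, -28.4, 268.7]
ee_rot: [0.071, 0.997, 0.0, -0.0]
contact_force: [0.5, 0.2, -2.0]
grip_width: 0.183
```

Emit:
step_arm:
  plan: [0,5,0,0,1,0,5,0,0,1,0,5,0,0,1,0,5,0,0,1,0,5,0,0,1,0,5,0,0,1,0,5,0,0,1,0,5,0,0,1]

```text
time_s: 8.75
position: [479.8, 11.1, 268.7]
ee_rot: [0.071, 0.997, -0.0, -0.0]
contact_force: [-0.8, -0.4, -2.2]
grip_width: 0.18
```

```bash
python3 st.py s5
```

```text
t 8.75 tcp track -44.8 7.8 z 268.7 toolang 81.81
thick 460 [[-78.3, 16.7, 38.0], [-42.6, 36.7, 48.1], [-9.3, 53.8, 53.2]]
thin 366 [[12.5, -49.1, 25.9], [51.5, -35.8, 32.8], [83.0, -24.5, 36.9]]
blade 121 [[-65.6, 2.1, 41.8], [-20.0, 10.8, 59.7], [-16.4, 14.0, 78.5]]
```

Emit:
step_arm:
  plan: [0,5,0,0,1,0,5,0,0,1,0,5,0,0,1,0,5,0,0,1,0,5,0,0,1,0,5,0,0,1,0,5,0,0,1,0,5,0,0,1]

```text
time_s: 9.47
position: [485.5, 50.7, 268.7]
ee_rot: [0.071, 0.997, 0.0, -0.0]
contact_force: [0.1, -0.6, -1.8]
grip_width: 0.178
```

Emit:
step_arm:
  plan: [0,5,0,0,1,0,5,0,0,1,0,4,0,0,1,0,3,0,0,1,0,1,0,0,1,0,0,0,0,1,0,0,0,0,1,0,0,0,0,1]

```text
time_s: 10.13
position: [488.0, 67.9, 268.7]
ee_rot: [0.071, 0.997, -0.0, -0.0]
contact_force: [0.3, -0.9, -1.7]
grip_width: 0.184
```

```bash
python3 st.py s6
```

```text
t 10.1333 tcp track -44.8 65.2 z 268.7 toolang 81.8
thick 462 [[-76.9, 99.1, 36.7], [-42.5, 117.4, 44.5], [-9.6, 135.7, 48.6]]
thin 362 [[12.5, -49.0, 25.0], [51.0, -35.8, 32.7], [82.7, -24.7, 37.1]]
blade 101 [[-60.8, 57.6, 42.1], [-18.6, 64.8, 59.8], [-15.3, 69.8, 78.9]]
```

The roller's top has dropped by about 4 mm and it lies at track y ≈ 117, so it is in the dip. The thin roller hasn't moved. I'll back straight out of the lane.

Emit:
step_arm:
  plan: [0,-8,0,0,1,0,-18,0,0,1,0,-28,0,0,1,0,-30,0,0,1,0,-30,0,0,1,0,-30,0,0,1,0,-30,0,0,1,0,-30,0,0,1]

```text
time_s: 10.85
position: [458.1, -135.8, 268.8]
ee_rot: [0.071, 0.997, -0.0, -0.0]
contact_force: [0.6, -0.5, -1.6]
grip_width: 0.179
```

Emit:
step_arm:
  plan: [0,-30,0,0,1,0,-30,0,0,1,0,-28,0,0,1,0,-20,0,0,1,0,-10,0,0,1,0,-4,0,0,1,0,0,4,0,1,0,0,4,0,1]

```text
time_s: 11.52
position: [441.3, -254.0, 260.4]
ee_rot: [0.072, 0.997, 0.0, -0.0]
contact_force: [-1.0, -0.0, -1.8]
grip_width: 0.178
```

Emit:
step_arm:
  plan: [0,0,3,0,1,0,0,1.5,0,1,0,0,1,0,1,0,0,0.5,0,1,0,0,0.5,0,1,0,0,0,0,1,0,0,0,0,1]

```text
time_s: 12.1
position: [441.7, -254.5, 254.3]
ee_rot: [0.071, 0.997, -0.0, 0.0]
contact_force: [0.3, -0.0, -1.2]
grip_width: 0.18
```

```bash
python3 st.py s7;  python3 -c "
from h import *
print(r.get_obs()['contact_force'],r.get_obs()['position'])
cv2.imwrite('pics/crop5.png',cv2.resize(cv2.imread('pics/s7.png')[90:300,200:460],(800,646))[:600])"
```

```text
t 12.1 tcp track -44.7 -260.5 z 254.3 toolang 81.83
thick 462 [[-77.7, 99.1, 36.7], [-41.6, 117.5, 44.4], [-8.7, 135.5, 49.2]]
thin 358 [[13.2, -49.4, 25.0], [52.1, -35.9, 32.9], [82.9, -24.9, 37.3]]
blade 179 [[-68.6, -266.1, 41.3], [-30.3, -256.0, 58.2], [-16.2, -253.6, 75.9]]
[-0.08036353  0.19946488 -2.38315478] [ 441.66087666 -254.60471028  254.34315912]
```

View pics/crop5.png

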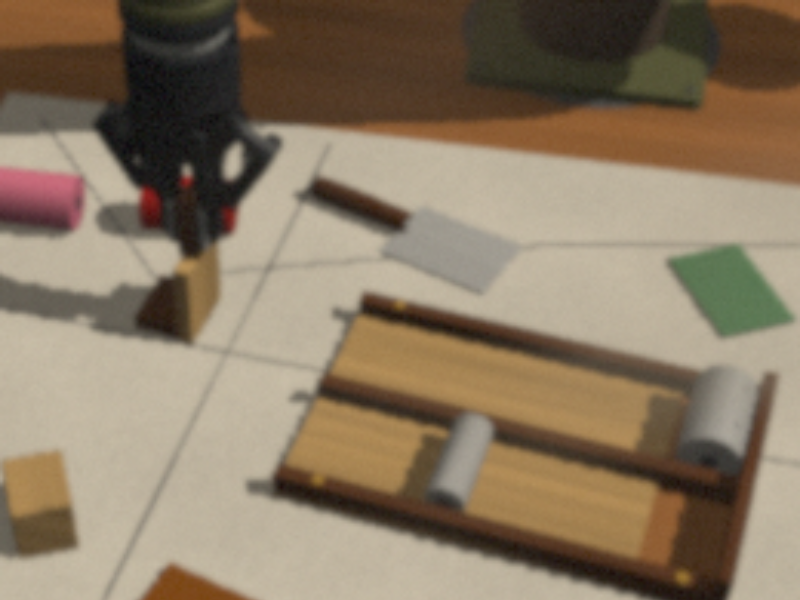

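The picture shows the thick roller at the walled end, crop (720,415), and the thin roller in place at (462,460). The paddle is upright off the track at (185,295), about 1 mm above the bench. I'll lower it to contact.

Emit:
step_arm:
  plan: [0,0,0.5,0,1,0,0,0.5,0,1,0,0,0.5,0,1,0,0,0,0,1,0,0,0,0,1]

```text
time_s: 12.57
position: [441.6, -254.6, 253.1]
ee_rot: [0.071, 0.997, -0.0, 0.0]
contact_force: [-0.3, 0.9, 3.4]
grip_width: 0.179
```

Contact: the force went from -2 to +3.4 N. Releasing now.

Emit:
step_arm:
  plan: [0,0,0,0,0.85,0,0,0,0,0.7,0,0,0,0,0.5,0,0,0,0,0.2,0,0,0,0,0,0,0,0,0,0,0,0,0,0,0,0,0,0,0,0]

```text
time_s: 13.23
position: [441.6, -254.7, 252.6]
ee_rot: [0.071, 0.997, -0.0, -0.0]
contact_force: [0.2, 0.1, -0.3]
grip_width: 1.0
```

Emit:
step_arm:
  plan: [0,0,-5,0,0,0,0,-12,0,0,0,0,-20,0,0,0,0,-25,0,0,0,0,-25,0,0,0,0,-20,0,0,0,0,-10,0,0,0,0,0,0,0]

```text
time_s: 13.9
position: [442.2, -255.1, 372.4]
ee_rot: [0.071, 0.997, -0.001, 0.002]
contact_force: [-0.4, -0.9, -0.6]
grip_width: 0.997
```

```bash
python3 st.py s8;  python3 -c "
from h import *
im,d=shot('top','t8');w=cloud('top',d).reshape(-1,3)
for lo,hi in((110,130),(60,80)):
    s=w[(w[:,2]>lo)&(w[:,2]<hi)&(abs(w[:,0]-441)<45)&(abs(w[:,1]+254)<50)];print(len(s),s.mean(0).round(1) if len(s) else '')
w=cloud('scene',np.load('pics/s8.npy')).reshape(-1,3);m=(abs(w[:,0]-441)<45)&(abs(w[:,1]+254)<40)
for z0 in(20,40,60,80,95,110): 
    s=w[m&(abs(w[:,2]-z0)<6)];print(z0,s[:,:2].max(0).round(1),s[:,:2].min(0).round(1))
cv2.imwrite('pics/crop6.png',cv2.resize(cv2.imread('pics/s8.png')[90:300,200:460],(740,598)))"
```

```text
t 13.9 tcp track -44.1 -261.0 z 372.4 toolang 81.81
thick 457 [[-77.0, 99.5, 36.5], [-42.6, 117.7, 44.7], [-9.2, 136.0, 49.3]]
thin 363 [[12.8, -49.5, 25.6], [51.8, -35.9, 32.6], [83.5, -24.7, 37.3]]
blade 203 [[-70.2, -266.6, 42.1], [-33.4, -255.7, 61.0], [-16.3, -252.9, 78.2]]
0 
41 [ 420.5 -249.8   70. ]
20 [ 469.5 -244.4] [ 413.2 -279.4]
40 [ 471.7 -245.3] [ 417.8 -264.7]
60 [ 469.7 -243.8] [ 416.4 -264.1]
80 [ 455.5 -245.2] [ 429.5 -264.2]
95 [ 455.  -245.4] [ 432.3 -262.5]
110 [ 455.5 -245.2] [ 431.9 -264. ]
```

View pics/crop6.png

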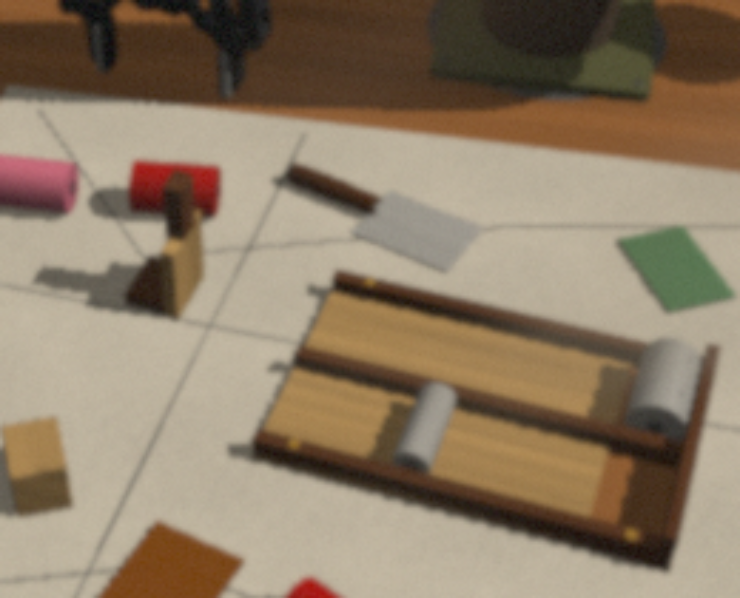

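The paddle stands upright and free at crop (180,245), with its edges vertical to within about 1 mm. The thick roller rests in the dip at (668,385), the thin roller is unmoved at (430,425), and the gripper is clear above. Handing in.

```bash
python3 -c "
from plant import r
print(r.sign_off())"
```

```text
the job is handed in; nothing more can be done
None
```

The thick roller is in the dip at the walled end of its lane. I picked up the paddle by its dark grip and pushed the roller with the blade at about 60 mm/s. The paddle now stands back on the bench off the open end. I handed the job in at about 14 s; it reports no verdict.

My last checks, all from the camera pictures after release:

- **Thick roller:** its top surface is centred at track y ≈ 117 mm, within the 100–130 mm allowed. The top dropped about 4 mm, from 53 to 49 mm, which matches the depth of the dip. I saw no change over the last three looks. The gripper stayed well above it, and I did not measure its speed directly.
- **Thin roller:** it stayed within 1 mm of where it was before the push.
- **Paddle:** it stands upright, with its edges vertical to about 1 mm over its height, about 105 mm clear of the track's open end.
- **Gripper:** it is open and about 120 mm above its release height, touching nothing.

No check failed. In the last top-camera check the gripper hid the paddle's grip, so I judged its uprightness from the scene camera alone.

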